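# Scan a drill bit rack and a screw dispenser at the patio bench

## Robot

A 7-joint arm with a two-finger parallel gripper is mounted at the origin on the work surface. World frame = base frame: x ahead of the robot, y to its left, z up, the work surface at z = 0. Lengths are in m, angles in rad, forces in N, time in s.
With the tool pointing down it reaches from about 0.35 to 0.9 m from the base axis. Payload 8.1 kg.
Tool frame: the origin (TCP) lies midway between the tips of the shut fingers; the grasp point (between the pads) lies arm.tcp_to_grasp behind it (arm.tcp_to_grasp is the distance from the TCP to the grasp point, in m); z points along the fingers, y is the line along which they close (so a half turn about z gives the same grasp; the last joint's range is limited). The gripper opens to 92 mm and grips with 3 to 60 N. Pads are 19 mm wide; open, the fingers measure 130 mm over their backs; the gripper's body (75 mm by 190 mm) begins 47 mm behind the grasp point.
Start: joints at [-1.361, 0.434, 0.025, 1.573, -0.012, 1.134, -0.075], TCP at [0.192, 0.595, 0.227] pointing down, gripper open.
Joint ranges: [-2.62, 2.62], [-0.44, 2.09], [-1.27, 1.32], [0.08, 2.57], [-1.32, 4.46], [0.12, 2], [-2.74, 2.74]. Speed limits (rad/s): [2.22, 2.22, 3.01, 3.01, 3.14, 3.14, 3.14].

## Interface

Orientations are given as a rotation vector (axis times angle).
In Python, from cell import observe, get_image, arm gives the robot as it stands. The module is installed in compiled form; this text tells all that it offers.
- The arm moves only by the tool drive_tool, never from a script. Its argument "steps" is a list of rows, each a list of 5 numbers: the closure, from 0 (fully open) to 1 (shut), then the shift along the world's x, y, z in mm, then the turn about the world's z in rad. In form: [[hand, x, y, z, roll], ...]. A call has 1 to 20 rows; each row shifts and turns the commanded pose from where the row before left it; what a row does not reach is not made up. A row lasts 1/12 s, in which the tool goes at most 41.7 mm and 7.16 degrees, less where a joint would pass 70% of its speed; a pose out of reach is approached as far as the arm can. A call with a gripper value outside its range is refused whole. The fingers move at their own pace and stop on an object; "grip_force" is the grip in N (left out, the last holds). Time passes only in rows, so rows that do not move let the fingers close. It gives the time, the measured TCP pose, the force, the opening and the grip force at its end, in the units of the state.
- observe(): the state, without advancing time (a new reading comes with each control period).
- get_image(name): name is "scene" or "top" or "wrist"; returns a dict with "image" (420x560x3 uint8, red, green, blue), "vfov" (degrees; the focal length in pixels is half the picture's height over the tangent of half this angle, whatever the lens; pixels are square), "cx", "cy" (the principal point, pixels), "xyz" and "attitude" of the camera in the world. Camera axes: x right, y down, z forward; pixel columns grow to the right and rows downward; lengths in m; the calibration is good to about 2 mm. A picture is of the moment at which its call begins. There is no depth.
- arm.sign_off(): hands the job in; it is judged then, once.
The state is a dict: "clock": time; "joints": joint angles; "dq": joint speeds; "joint_efforts": joint torques, N m; "position": TCP position; "ee_rot": TCP orientation; "force": force on the tool from outside, world axes, zero at the start; "ft_torque": the same for the moment, N m; "width": opening from 0.0 (shut) to 1.0 (fully open); "gripper_force": force on a finger pad.
Only numpy, scipy, OpenCV 4.12 (cv2) and the standard library are available. Lean on these libraries where they do the work, as an engineer would, in place of code of your own. Each camera call takes 0.05 s, during which the arm holds its last target. There are 200 camera calls.

## Task

Book out the drill bit rack and the screws with the blue hand scanner: take the scanner from its cradle, aim it squarely at the middle of the barcode label on the drill bit rack from about 9 cm away and hold it steady there for two seconds, then do the same with the label on the clear screw dispenser. Afterwards set the scanner back down in its cradle (do not let it drop), seated flat and pointing the same way as you found it. Keep scanner and gripper off the rack and the dispenser, and leave the other things on the bench where they are.

Things in the scene. Friction and masses are not known exactly. Their poses are not given: they have to be found in the camera images.
- scanner: Blue hand-held barcode scanner, loose, 0.2 kg, in the cradle. 153 mm long: handle 34 mm wide, 38 high from x = -78 to +31 mm, then a head 48 wide, 44 high to x = +75 mm with a red and black window on its end face. Origin mid underside, near the centre of mass, a good place to grip the handle from above; x along the beam out of the window, z up.
- scanner_window (a point): Centre of the scanner's window, where the beam leaves along the scanner's +x: 75 mm ahead of the scanner's origin and 22 mm above its underside. Axes as the scanner's.
- cradle: Grey cradle fixed on the bench, 186 x 86 mm, floor 8 mm thick; origin mid underside, x to the end where the window belongs, z up. The seated scanner's origin is 8 mm above it, axes alike, play 4 mm sideways, 5 mm endways. Side walls 28 mm above the bench at x = -71 to -47 and 41 to 71 mm, open between for the fingers; rear stop 32 mm, front lip 16 mm high.
- rack: Black drill bit rack with an orange stripe and a row of drill bits on top, fixed; a slab 150 mm wide leaning back on a foot 100 x 150 mm, 165 mm high with its bits. Origin at the middle of its underside (the foot reaches from x = -60 to +40 mm), x towards the label's side, level; z up.
- rack_label: Barcode label on the rack: white, 56 mm wide, 40 mm high, black bars. Origin at the label's centre, 78 mm above the bench; x is the outward normal of the label, which leans back 20 degrees (the normal points 20 degrees above level), y along its width.
- dispenser: Clear screw dispenser with grey base 110 x 100 mm, brass screws inside and a red push button on top, fixed, 152 mm high. Origin at the middle of its underside, x towards the label's side, level; z up.
- dispenser_label: Barcode label on the dispenser's white plate: white, 56 mm wide, 40 mm high, black bars. Origin at the label's centre, 91 mm above the bench; x is the outward normal of the label, which leans back 20 degrees (the normal points 20 degrees above level), y along its width.
- deburrer: Deburring tool with black handle, loose, lying, 146 mm long along its x, 18 mm thick. Leave alone.
- try_square: Steel try square with a wooden stock, loose, lying flat: stock 100 mm along y, blade 150 mm along x, 16 mm thick. Leave alone.
- pencil_cup: Wooden pencil cup with pencils, loose, 76 mm in diameter, 95 mm high, 155 mm with pencils. Origin at its underside. Leave alone.
- tape_measure: Yellow and black tape measure, loose, 70 x 35 mm, 62 mm high. Origin at its underside. Leave alone.
Mind the look-alikes: they are no part of the job. There is more than one size of the dispenser; the one meant has the size given above.

How it is judged:
On the way, in this order (a step that is already met when the one before it is completed fails the run):
1. the held scanner aims at the rack label from 50 to 130 mm, beam within 15 mm sideways, 13 mm up or down of its centre, 0.48 rad of its normal, below 20 mm/s and 0.15 rad/s for 1.2 s (x of rack_label in the frame of scanner_window between 0.05 and 0.13 m and y of rack_label in the frame of scanner_window between -0.015 and 0.015 m and z of rack_label in the frame of scanner_window between -0.013 and 0.013 m and angle between the x axis of scanner and the x axis of rack_label, either way round below 0.48 rad and x of scanner_window in the frame of rack_label above 0.03 m and linear speed of scanner below 0.02 m/s and angular speed of scanner below 0.15 rad/s and contact force between scanner and the fingers above 1 N), for 1.2 s.
2. then it is aimed at the dispenser's label in the same way and held steady for 1.2 s (x of dispenser_label in the frame of scanner_window between 0.05 and 0.13 m and y of dispenser_label in the frame of scanner_window between -0.015 and 0.015 m and z of dispenser_label in the frame of scanner_window between -0.013 and 0.013 m and angle between the x axis of scanner and the x axis of dispenser_label, either way round below 0.48 rad and x of scanner_window in the frame of dispenser_label above 0.03 m and linear speed of scanner below 0.02 m/s and angular speed of scanner below 0.15 rad/s and contact force between scanner and the fingers above 1 N), for 1.2 s.
3. the scanner is set down in the cradle while still in the gripper (underside within 8 mm of the cradle's floor) (x of scanner in the frame of cradle between -0.012 and 0.012 m and y of scanner in the frame of cradle between -0.008 and 0.008 m and z of scanner in the frame of cradle below 0.016 m and x of scanner_window in the frame of cradle above 0.05 m and angle between the x axis of scanner and the x axis of cradle, either way round below 0.15 rad and angle between scanner's own z axis and vertical below 0.08 rad and contact force between scanner and the fingers above 0.5 N), for 0.1 s.
At the end, for the whole second after the job is handed in: The scanner lies released and at rest in its cradle: within 12 mm lengthwise and 8 mm sideways of the middle, underside within 4 mm of the cradle's floor, upright, lined up within 0.15 rad, window at the cradle's window end (x of scanner in the frame of cradle between -0.012 and 0.012 m and y of scanner in the frame of cradle between -0.008 and 0.008 m and z of scanner in the frame of cradle below 0.012 m and x of scanner_window in the frame of cradle above 0.05 m and angle between the x axis of scanner and the x axis of cradle, either way round below 0.15 rad and angle between scanner's own z axis and vertical below 0.08 rad and linear speed of scanner below 0.02 m/s and angular speed of scanner below 0.2 rad/s and contact force between scanner and the fingers below 0.1 N); the robot touches nothing.
It fails at once if rack or dispenser touched by anything with more than 3 N (contact force between any of rack, dispenser and anything else above 3 N).
It fails at once if deburring tool, try square, pencil cup or tape measure moved by more than 30 mm (distance of any of deburrer, try_square, pencil_cup, tape_measure from where it was at the start of the episode above 0.03 m).
It also fails if it takes over 61 s, if anything falls off the work surface, if the arm or the gripper's body presses on something with over 40 N, if the wrist force passes 120 N, or if a joint passes its speed limit or range.

## Working session

There is one attempt and no reset: what is moved stays moved. The work goes in short steps, Python scripts to look and compute and a tool call to move; the robot and the scene stay as the last step left them, time stands still between calls to the robot, and variables do not carry over. Pictures are saved under pics/ and viewed, at most 10 in all, crops included, and the job is handed in when it is done.

Besides the shell and the picture viewer there is one more tool, called after "Call:" as name(argument=value, ...), one argument or row to a line, values as JSON. drive_tool: Moves the arm, as the interface text tells. Its arguments: {"type":"object","properties":{"steps":{"type":"array"},"grip_force":{"type":"number"}},"required":["steps"]}

```bash
mkdir -p pics; ls
python3 - <<'E'
from cell import observe,get_image,arm
import cv2,numpy as np
s=observe();print(s,arm.tcp_to_grasp)
for n in("scene","top"):
    g=get_image(n);cv2.imwrite(f"pics/{n}0.png",g["image"][:,:,::-1]);print(n,{k:v for k,v in g.items() if k!="image"})
E
```

```text
pics
{'clock': 0.0, 'joints': array([-1.36057959,  0.4352019 ,  0.02496119,  1.57412386, -0.01162755,
        1.13395842, -0.07508854]), 'dq': array([ 6.69442605e-04,  1.35916973e-03, -6.98396369e-04, -6.89062267e-05,
        1.14479970e-03,  1.11790025e-03,  1.09610217e-03]), 'joint_efforts': array([-4.48795718e-04, -6.67844152e+01,  9.84706990e-01, -3.14461577e+01,
       -6.06430555e-02,  4.31045028e-02,  1.57112772e-04]), 'position': array([0.19221905, 0.59416811, 0.22594756]), 'ee_rot': array([-4.89442314e-01, -3.10309866e+00,  2.42036037e-03]), 'force': array([-0.17216676,  0.06523478,  0.1537441 ]), 'ft_torque': array([ 0.0324461 ,  0.02423542, -0.04620688]), 'gripper_force': 0.0, 'width': 0.9979585285302799} 0.0188
scene {'vfov': 54.30933992156502, 'cx': 283.1116799908959, 'cy': 210.287232442144, 'xyz': array([1.24176413, 0.61536926, 0.73916822]), 'attitude': array([-0.97913086, -2.2996994 ,  1.16865365])}
top {'vfov': 45.8216472833676, 'cx': 283.4348279881787, 'cy': 210.9041040506142, 'xyz': array([0.45744132, 0.02321619, 1.34102062]), 'attitude': array([-2.18827161,  2.17654939, -0.10564105])}
```

View pics/scene0.png

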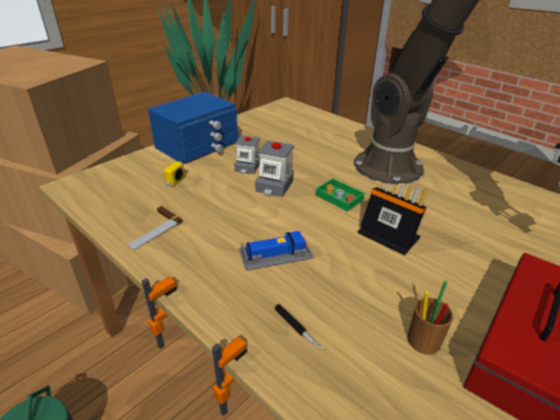

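View pics/top0.png

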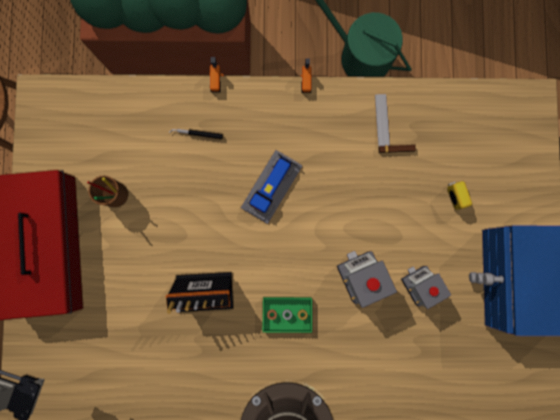

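Scene: the blue scanner sits in its cradle at scene (277,247), top (272,186), with its head to the lower left in top. The rack is at scene (391,218), top (200,291). Dispenser candidates are the large one, scene (275,168) / top (366,278), and the small one, scene (246,153) / top (427,287). The blue drawer cabinet, top (520,280), is no part of the job. I'll crop closer to choose by size.

Run:
```python
import cv2
t=cv2.imread("pics/top0.png")[145:330,155:455];s=cv2.imread("pics/scene0.png")[130:275,225:430]
cv2.imwrite("pics/ct.png",cv2.resize(t,(780,481),interpolation=cv2.INTER_CUBIC))
cv2.imwrite("pics/cs.png",cv2.resize(s,(800,566),interpolation=cv2.INTER_CUBIC))
```

```text
(no output)
```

View pics/ct.png

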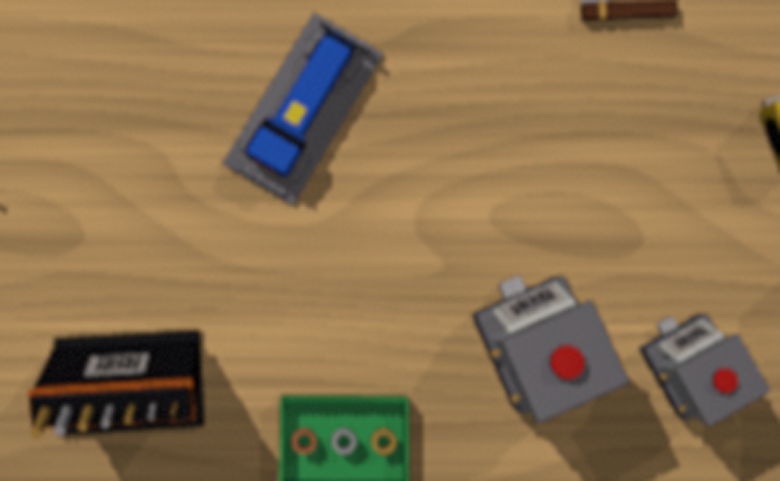

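View pics/cs.png

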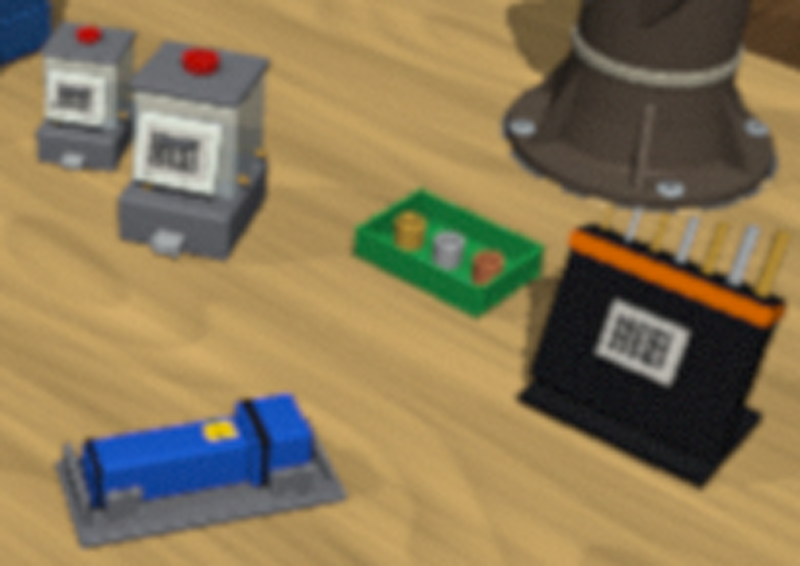

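Top crop: rack label at (117,364), big dispenser label at (536,304), its button at (567,363), small one's button at (725,380), cradle corners at (315,13), (384,57), (294,205), (224,162). Scene crop: rack label at (644,342), dispenser label at (177,153), its button at (201,60). Next I triangulate these and check the sizes.

```bash
cat > h.py <<'E'
import numpy as np
from scipy.spatial.transform import Rotation as R
def cam(vfov,cx,cy,xyz,att): return (210/np.tan(np.radians(vfov)/2),cx,cy,np.array(xyz),R.from_rotvec(att))
S=cam(54.30934,283.1117,210.2872,[1.24176413,0.61536926,0.73916822],[-0.97913086,-2.2996994,1.16865365])
T=cam(45.82165,283.4348,210.9041,[0.45744132,0.02321619,1.34102062],[-2.18827161,2.17654939,-0.10564105])
def ray(c,p): 
    f,cx,cy,o,r=c; return o,r.apply([(p[0]-cx)/f,(p[1]-cy)/f,1])
def atz(c,p,z): o,d=ray(c,p); return o+d*(z-o[2])/d[2]
def tri(pt,ps):
    A=[];b=[]
    for c,p in((T,pt),(S,ps)):
        o,d=ray(c,p);d=d/np.linalg.norm(d);P=np.eye(3)-np.outer(d,d);A.append(P);b.append(P@o)
    A=np.vstack(A);b=np.hstack(b);x=np.linalg.lstsq(A,b,rcond=None)[0];return x,np.linalg.norm(A@x-b)
tc=lambda u,v:(155+(u+.5)/2.6-.5,145+(v+.5)/2.6-.5)
sc=lambda u,v:(225+(u+.5)/3.902-.5,130+(v+.5)/3.902-.5)
E
python3 - <<'E'
from h import *
np.set_printoptions(precision=4,suppress=True)
for n,a,b in(("racklab",(117,364),(644,342)),("displab",(536,304),(177,153)),("dispbutton",(567,363),(201,60)),("smallbutton",(725,380),(89,35)),("smalllab",(691,340),(73,97)),("yellow",(295,112),(221,431))):
    print(n,*tri(tc(*a),sc(*b)))
print("rack at z78",atz(T,tc(117,364),.078),atz(S,sc(644,342),.078)); print("disp at z91",atz(T,tc(536,304),.091),atz(S,sc(177,153),.091))
L=[atz(T,tc(*p),.078)for p in((86,364),(148,363))];d=L[1]-L[0];print("rack lab width",np.linalg.norm(d),"edge yaw",np.arctan2(d[1],d[0]))
# foot front / slab edges
for z,p,q in((.0,(520,398),(702,485)),(.145,(572,238),(775,320))):
    d=atz(S,sc(*q),z)-atz(S,sc(*p),z);print("rack edge",np.linalg.norm(d),np.arctan2(d[1],d[0]))
d=atz(T,tc(203,382),.14)-atz(T,tc(32,396),.14);print("stripe",np.linalg.norm(d),np.arctan2(d[1],d[0]))
d=atz(T,tc(593,302),.14)-atz(T,tc(500,340),.14);print("disp top front",np.linalg.norm(d),np.arctan2(d[1],d[0]))
d=atz(T,tc(628,380),.14)-atz(T,tc(541,421),.14);print("disp top rear",np.linalg.norm(d),np.arctan2(d[1],d[0]))
d=atz(T,tc(568,282),.09)-atz(T,tc(500,331),.09)
d=atz(S,sc(220,255),0)-atz(S,sc(122,235),0);print("disp base",np.linalg.norm(d),np.arctan2(d[1],d[0]))
for z in(.0,):
  c=[atz(T,tc(*p),z)for p,z in(((315,13),.03),((384,57),.03),((294,205),.014),((224,162),.014))]
  f=(c[2]+c[3])/2-(c[0]+c[1])/2;print("cradle",np.mean(c,0),np.linalg.norm(f),np.arctan2(f[1],f[0]))
  e=c[2]-c[3];print(np.linalg.norm(e),np.arctan2(e[1],e[0])+np.pi/2)
c=[atz(T,tc(*p),.052)for p in((247,153),(268,118),(306,138),(285,175))];print("head",np.mean(c,0))
h=atz(T,tc(335,45),.046);print("handle rear",h, np.arctan2(*(np.mean(c,0)-h)[[1,0]]))
print(R.from_rotvec([-.4894,-3.103,.0024]).as_matrix())
E
```

```text
racklab [0.3784 0.2208 0.0783] 0.0018438614903074906
displab [ 0.4373 -0.1829  0.0896] 0.003477002280960213
dispbutton [ 0.386  -0.2031  0.1475] 0.00016587491421662538
smallbutton [ 0.3681 -0.3595  0.1101] 0.0008666727714466725
smalllab [ 0.4046 -0.3408  0.0684] 0.0008868076753660729
yellow [0.6292 0.0511 0.0465] 0.0016962739564069277
rack at z78 [0.3791 0.2197 0.078 ] [0.377  0.2216 0.078 ]
disp at z91 [ 0.4389 -0.1845  0.091 ] [ 0.4378 -0.1789  0.091 ]
rack lab width 0.05985551802617653 edge yaw -1.550538440625354
rack edge 0.1475160067463742 1.6319803005423965
rack edge 0.14801863519863684 1.6418783324494899
stripe 0.1570593960594364 -1.485697116902311
disp top front 0.09350378551770093 -1.183039246214869
disp top rear 0.08909014296869978 -1.1344428876730588
disp base 0.08830105459743084 2.0004259891526477
cradle [0.6361 0.0412 0.022 ] 0.17888913532308598 2.5973923243724815
0.08477946771506197 -0.5455356288375266
head [0.5948 0.0683 0.052 ]
handle rear [0.6988 0.0101 0.046 ] 2.6313297665067283
[[-0.9515  0.3078 -0.0005]
 [ 0.3078  0.9515 -0.0015]
 [-0.     -0.0015 -1.    ]]
```

Sizes match: the large dispenser's button is 148 mm high and the small one's 110 mm, so the large one, top (366,278), is meant. Now to go above the scanner.

Call:
drive_tool(
  steps=[
    [0, 22, -27, 0, -0.0115],
    [0, 22, -27, 0, -0.0115],
    [0, 22, -27, 0, -0.0115],
    [0, 22, -27, 0, -0.0115],
    [0, 22, -27, 0, -0.0115],
    [0, 22, -27, 0, -0.0115],
    [0, 22, -27, 0, -0.0115],
    [0, 22, -27, 0, -0.0115],
    [0, 22, -27, 0, -0.0115],
    [0, 22, -27, 0, -0.0115],
    [0, 22, -27, 0, -0.0115],
    [0, 22, -27, 0, -0.0115],
    [0, 22, -27, 0, -0.0115],
    [0, 22, -27, 0, -0.0115],
    [0, 22, -27, 0, -0.0115],
    [0, 22, -27, 0, -0.0115],
    [0, 22, -27, 0, -0.0115],
    [0, 22, -27, 0, -0.0115],
    [0, 22, -27, 0, -0.0115],
    [0, 22, -27, 0, -0.0115],
  ],
  grip_force=25,
)

```text
clock: 1.77
position: [0.6329, 0.0533, 0.2264]
ee_rot: [-0.843, -3.026, 0.0]
force: [1.0, 0.7, 0.2]
width: 1.002
gripper_force: 0.0
```

Call:
drive_tool(
  steps=[
    [0, 6, -12, 0, 0],
    [0, 0, 0, 0, 0],
    [0, 0, 0, 0, 0],
  ],
)

```text
clock: 2.02
position: [0.638, 0.0421, 0.2261]
ee_rot: [-0.844, -3.025, 0.001]
force: [0.2, 1.4, -0.0]
width: 0.998
gripper_force: 0.0
```

Run:
```python
from cell import observe,get_image
import cv2
s=observe();print(s["clock"],s["position"],s["ee_rot"],s["joints"])
g=get_image("wrist");cv2.imwrite("pics/w1.png",g["image"][:,:,::-1]);print({k:v for k,v in g.items() if k!="image"})
```

```text
2.0167 [0.63803746 0.0420688  0.22611473] [-8.44427861e-01 -3.02478769e+00  6.45127344e-04] [-0.35837249  0.46619521  0.31382662  1.55287839 -0.15275857  1.14795305
  1.01339287]
{'vfov': 69.03356691502154, 'cx': 278.44428564460077, 'cy': 210.38048480052998, 'xyz': array([0.58037709, 0.0774379 , 0.38352252]), 'attitude': array([2.53827398, 1.43063984, 0.18135827])}
```

View pics/w1.png

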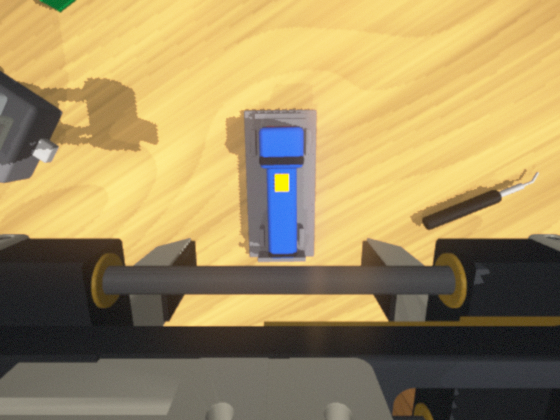

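Wrist view: the scanner stands almost upright in the picture. The head's front edge is centred at (282,127), the handle's rear end at (283,253), and the cradle corners are at (246,109), (316,109), (314,257), (249,257).

Run:
```python
from h import *
np.set_printoptions(precision=4,suppress=True)
W=cam(69.03357,278.4443,210.3805,[0.58037709,0.0774379,0.38352252],[2.53827398,1.43063984,0.18135827])
f=atz(W,(282,127.5),.052);r=atz(W,(283,253),.046);d=f-r;y=np.arctan2(d[1],d[0]);u=np.array([np.cos(y),np.sin(y)])
print(f,r,np.linalg.norm(d),y,"origin",f[:2]-.075*u,r[:2]+.078*u)
c=[atz(W,p,z)for p,z in(((246,109),0),((316,109),0))];print(np.mean(c,0),np.linalg.norm(c[1]-c[0]), np.mean(c,0)[:2]-.093*u)
e=c[1]-c[0];print("yaw",np.arctan2(e[1],e[0])-np.pi/2)
m=R.from_rotvec([-.8444,-3.0248,.0006]).as_matrix();print("toolx",np.arctan2(m[1,0],m[0,0]))
```

```text
[0.5791 0.082  0.052 ] [0.7027 0.0092 0.046 ] 0.1436223295778473 2.6087232657387616 origin [0.6437 0.0439] [0.6355 0.0488]
[0.56   0.0927 0.    ] 0.08361978781818061 [0.6401 0.0455]
yaw -0.5445639084051395
toolx 2.5971350568299854
```

Call:
drive_tool(
  steps=[
    [0, 2, 3.5, -30, 0.005],
    [0, 0, 0, -35, 0],
    [0, 0, 0, -35, 0],
    [0, 0, 0, -35, 0],
    [0, 0, 0, -30, 0],
    [0, 0, 0, -25, 0],
    [0, 0, 0, -15, 0],
    [0, 0, 0, -5, 0],
    [0, 0, 0, 0, 0],
    [0, 0, 0, 0, 0],
  ],
)

```text
clock: 2.9
position: [0.6405, 0.0474, 0.0176]
ee_rot: [0.833, 3.029, 0.001]
force: [0.6, -0.0, 1.4]
width: 0.999
gripper_force: 0.0
```

Call:
drive_tool(
  steps=[
    [1, 0, 0, 0, 0],
    [1, 0, 0, 0, 0],
    [1, 0, 0, 0, 0],
    [1, 0, 0, 0, 0],
    [1, 0, 0, 0, 0],
    [1, 0, 0, 0, 0],
    [1, 0, 0, 0, 0],
    [1, 0, 0, 0, 0],
    [1, 0, 0, 0, 0],
    [1, 0, 0, 0, 0],
    [1, 0, 0, 0, 0],
    [1, 0, 0, 0, 0],
  ],
)

```text
clock: 3.9
position: [0.6403, 0.0461, 0.0167]
ee_rot: [-0.835, -3.028, 0.0]
force: [-0.7, 0.8, 1.4]
width: 0.367
gripper_force: 25.0
```

Call:
drive_tool(
  steps=[
    [1, 0, 0, 5, 0],
    [1, 0, 0, 15, 0],
    [1, 0, 0, 20, 0],
    [1, 0, 0, 25, 0],
    [1, 0, 0, 25, 0],
    [1, 0, 0, 10, 0],
    [1, 0, 0, 0, 0],
  ],
)

```text
clock: 4.48
position: [0.6421, 0.0463, 0.1195]
ee_rot: [0.834, 3.024, 0.003]
force: [-1.0, 0.4, -2.3]
width: 0.37
gripper_force: 25.0
```

Call:
drive_tool(
  steps=[
    [1, -8, 15.5, 0, 0.05],
    [1, -8, 15.5, 0, 0.05],
    [1, -8, 15.5, 0, 0.05],
    [1, -8, 15.5, 0, 0.05],
    [1, -8, 15.5, 0, 0.05],
    [1, -8, 15.5, 0, 0.05],
    [1, -8, 15.5, 0, 0.05],
    [1, -8, 15.5, 0, 0.05],
    [1, -8, 15.5, -5, 0.05],
    [1, -8, 15.5, -10, 0.05],
    [1, -8, 15.5, -15, 0.05],
    [1, -8, 15.5, -12, 0.05],
    [1, 0, 0, -8, 0],
    [1, 0, 0, 0, 0],
  ],
)

```text
clock: 5.65
position: [0.542, 0.2332, 0.0642]
ee_rot: [0.103, -3.136, 0.002]
force: [-0.1, -0.2, -2.5]
width: 0.368
gripper_force: 25.0
```

Run:
```python
from cell import observe,get_image
import cv2,numpy as np
from scipy.spatial.transform import Rotation as R
s=observe();m=R.from_rotvec(s["ee_rot"]).as_matrix();print(s["clock"],s["position"],s["width"],s["gripper_force"],np.arctan2(m[1,0],m[0,0]))
a=get_image("scene")["image"][130:290,300:470,::-1];g=get_image("top");b=g["image"][140:330,150:300,::-1]
cv2.imwrite("pics/r1.png",np.hstack([cv2.resize(a,(425,400),interpolation=3),cv2.resize(b,(316,400),interpolation=3)]))
```

```text
5.65 [0.54202723 0.23324878 0.06422308] 0.3679144728624545 24.980768859386444 -3.0757824146259
```

View pics/r1.png

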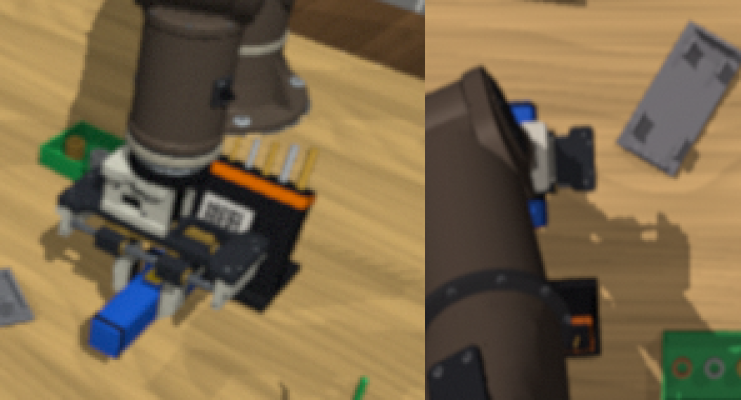

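The scanner sits level in the grip, pointing at the rack label with clear space in front. The empty cradle is visible at right. I'll hold it here.

Call:
drive_tool(
  steps=[
    [1, 0, -1.5, 0.5, 0],
    [1, 0, 0, 0, 0],
    [1, 0, 0, 0, 0],
    [1, 0, 0, 0, 0],
    [1, 0, 0, 0, 0],
    [1, 0, 0, 0, 0],
    [1, 0, 0, 0, 0],
    [1, 0, 0, 0, 0],
    [1, 0, 0, 0, 0],
    [1, 0, 0, 0, 0],
    [1, 0, 0, 0, 0],
    [1, 0, 0, 0, 0],
    [1, 0, 0, 0, 0],
    [1, 0, 0, 0, 0],
    [1, 0, 0, 0, 0],
    [1, 0, 0, 0, 0],
    [1, 0, 0, 0, 0],
    [1, 0, 0, 0, 0],
    [1, 0, 0, 0, 0],
    [1, 0, 0, 0, 0],
  ],
)

```text
clock: 7.42
position: [0.5444, 0.2307, 0.0672]
ee_rot: [-0.098, 3.14, 0.0]
force: [-0.3, 0.6, -2.3]
width: 0.367
gripper_force: 25.0
```

Call:
drive_tool(
  steps=[
    [1, 0, 0, 0, 0],
    [1, 0, 0, 0, 0],
    [1, 0, 0, 0, 0],
    [1, 0, 0, 0, 0],
    [1, 0, 0, 0, 0],
    [1, 0, 0, 0, 0],
    [1, 0, 0, 0, 0],
  ],
)

```text
clock: 8.0
position: [0.5443, 0.2307, 0.0672]
ee_rot: [0.098, -3.14, -0.0]
force: [-0.4, -0.0, -2.0]
width: 0.369
gripper_force: 25.0
```

Run:
```python
from cell import observe,get_image
import cv2,numpy as np
s=observe();print(s["clock"],s["position"],s["ee_rot"])
g=get_image("wrist");cv2.imwrite("pics/w2.png",g["image"][:,:,::-1]);print({k:v for k,v in g.items() if k!="image"})
```

```text
8.0 [0.54434032 0.23069209 0.06723552] [ 9.75958598e-02 -3.14005913e+00 -7.90478657e-05]
{'vfov': 69.03356691502154, 'cx': 278.44428564460077, 'cy': 210.38048480052998, 'xyz': array([0.47684149, 0.22679497, 0.22459056]), 'attitude': array([2.02273311, 2.15261303, 0.27543621])}
```

View pics/w2.png

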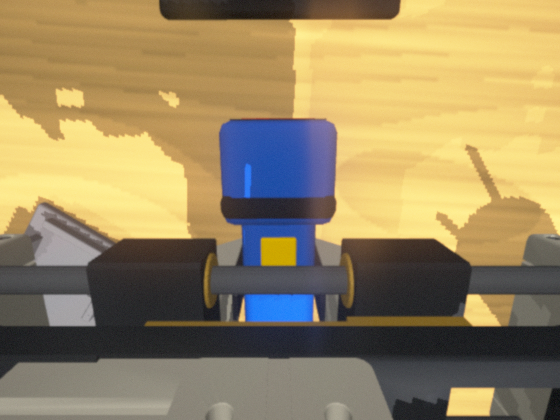

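Wrist view: the scanner head is centred at (278,120) and the rack foot at (280,18), so the lateral aim is good to about 1 mm and the hold is done. On to the dispenser.

Call:
drive_tool(
  steps=[
    [1, 5, -5, 10, 0],
    [1, 5, -15, 10, 0.02],
    [1, 3, -20, 10, 0.02],
    [1, 3, -20, 0, 0.02],
    [1, 3, -20, 0, 0.02],
    [1, 3, -20, 0, 0.02],
    [1, 3, -20, 0, 0.02],
    [1, 3, -20, 0, 0.02],
    [1, 2, -20, 0, 0.02],
    [1, 2, -20, 0, 0.02],
    [1, 2, -20, 0, 0.02],
    [1, 2, -20, 0, 0.02],
    [1, 2, -20, 0, 0.02],
    [1, 2, -20, 0, 0.02],
    [1, 2, -20, 0, 0.02],
    [1, 2, -20, 0, 0.02],
    [1, 1, -20, -5, 0.02],
    [1, 0, -20, -10, 0.02],
    [1, 0, -7, -5, 0.008],
    [1, 0, 0, 0, 0],
  ],
)

```text
clock: 9.72
position: [0.5884, -0.1195, 0.0767]
ee_rot: [0.633, -3.075, 0.001]
force: [-0.8, 0.1, -1.8]
width: 0.368
gripper_force: 25.0
```

Run:
```python
from cell import observe,get_image
import cv2,numpy as np
s=observe();r=s["ee_rot"];print(s["clock"],s["position"],2*np.arctan2(r[1],r[0])%6.2832)
g=get_image("wrist");cv2.imwrite("pics/w3.png",g["image"][:,:,::-1]);print({k:v for k,v in g.items() if k!="image"})
```

```text
9.7167 [ 0.58839341 -0.11947919  0.0766749 ] 3.5477407265352046
{'vfov': 69.03356691502154, 'cx': 278.44428564460077, 'cy': 210.38048480052998, 'xyz': array([ 0.52652418, -0.14567209,  0.2341586 ]), 'attitude': array([1.64154861, 2.49330903, 0.31611607])}
```

View pics/w3.png

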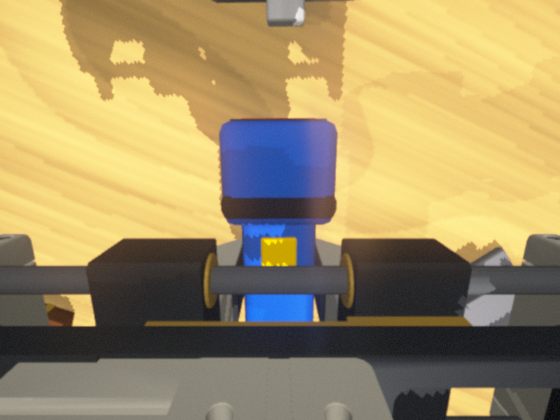

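Wrist view: the dispenser's base front, spanning columns 215–347 at the top edge, is square to the beam and centred at about 281. The scanner is at 278, which is well aimed, so I'll hold.

Call:
drive_tool(
  steps=[
    [1, 0, 0, 0, 0],
    [1, 0, 0, 0, 0],
    [1, 0, 0, 0, 0],
    [1, 0, 0, 0, 0],
    [1, 0, 0, 0, 0],
    [1, 0, 0, 0, 0],
    [1, 0, 0, 0, 0],
    [1, 0, 0, 0, 0],
    [1, 0, 0, 0, 0],
    [1, 0, 0, 0, 0],
    [1, 0, 0, 0, 0],
    [1, 0, 0, 0, 0],
    [1, 0, 0, 0, 0],
    [1, 0, 0, 0, 0],
    [1, 0, 0, 0, 0],
    [1, 0, 0, 0, 0],
    [1, 0, 0, 0, 0],
    [1, 0, 0, 0, 0],
    [1, 0, 0, 0, 0],
    [1, 0, 0, 0, 0],
  ],
)

```text
clock: 11.43
position: [0.5894, -0.1163, 0.0773]
ee_rot: [-0.64, 3.076, 0.0]
force: [1.1, -0.7, -2.4]
width: 0.368
gripper_force: 25.0
```

Call:
drive_tool(
  steps=[
    [1, 0, 0, 0, 0],
    [1, 0, 0, 0, 0],
    [1, 0, 0, 0, 0],
    [1, 0, 0, 0, 0],
    [1, 0, 0, 0, 0],
    [1, 0, 0, 0, 0],
    [1, 0, 0, 0, 0],
  ],
)

```text
clock: 12.02
position: [0.5893, -0.1163, 0.0773]
ee_rot: [0.64, -3.076, -0.0]
force: [0.4, -0.3, -2.6]
width: 0.368
gripper_force: 25.0
```

Call:
drive_tool(
  steps=[
    [1, 5, 5, 10, -0.02],
    [1, 5, 12, 12, -0.05],
    [1, 4, 15, 12, -0.08],
    [1, 4, 15, 10, -0.1],
    [1, 4, 15, 0, -0.1],
    [1, 4, 15, 0, -0.1],
    [1, 4, 15, 0, -0.1],
    [1, 4, 15, 0, -0.1],
    [1, 4, 15, 0, -0.1],
    [1, 4, 15, 0, -0.1],
    [1, 3, 15, 0, -0.08],
    [1, 3, 10, 0, -0.06],
    [1, 2, 3, 0, -0.05],
    [1, 0, 0, 0, 0],
    [1, 0, 0, 0, 0],
    [1, 0, 0, 0, 0],
  ],
)

```text
clock: 13.35
position: [0.6391, 0.0478, 0.1212]
ee_rot: [-0.972, -2.988, 0.001]
force: [-0.4, -0.7, -2.4]
width: 0.368
gripper_force: 25.0
```

Run:
```python
from cell import observe
import numpy as np
s=observe();r=s["ee_rot"];print(s["clock"],s["position"],2*np.arctan2(r[1],r[0])%6.2832,s["width"])
```

```text
13.35 [0.63914496 0.0478452  0.12120121] 2.5127100016527124 0.36834333614444825
```

Call:
drive_tool(
  steps=[
    [1, 1, -1.5, 0, 0.045],
    [1, 0, 0, 0, 0.045],
    [1, 0, 0, 0, 0],
    [1, 0, 0, 0, 0],
    [1, 0, 0, 0, 0],
    [1, 0, 0, 0, 0],
    [1, 0, 0, 0, 0],
  ],
)

```text
clock: 13.93
position: [0.6403, 0.0471, 0.1212]
ee_rot: [-0.839, -3.028, -0.0]
force: [-0.4, 0.0, -1.7]
width: 0.366
gripper_force: 25.0
```

Run:
```python
from cell import observe,get_image
import numpy as np,cv2
s=observe();r=s["ee_rot"];print(s["clock"],s["position"],2*np.arctan2(r[1],r[0])%6.2832,s["width"])
cv2.imwrite("pics/w4.png",get_image("wrist")["image"][:,:,::-1])
```

```text
13.9333 [0.64030415 0.04711601 0.12124465] 2.601184469133986 0.36625343670082955
```

View pics/w4.png

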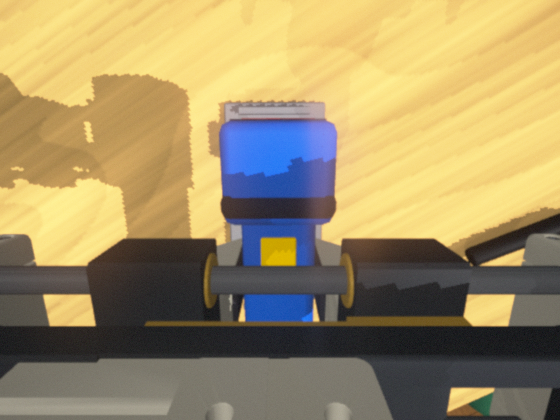

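Wrist view: the scanner (column 278) is over the cradle (front centred at 275) and lined up in yaw. I'll lower it with a small correction.

Call:
drive_tool(
  steps=[
    [1, -0.5, -1.5, -10, 0],
    [1, 0, 0, -20, 0],
    [1, 0, 0, -20, 0],
    [1, 0, 0, -20, 0],
    [1, 0, 0, -10, 0],
    [1, 0, 0, -8, 0],
    [1, 0, 0, -5, 0],
    [1, 0, 0, -3, 0],
    [1, 0, 0, 0, 0],
    [1, 0, 0, 0, 0],
    [1, 0, 0, 0, 0],
  ],
)

```text
clock: 14.9
position: [0.6405, 0.0457, 0.0261]
ee_rot: [0.837, 3.027, 0.001]
force: [-0.4, -0.6, -1.6]
width: 0.368
gripper_force: 25.0
```

Call:
drive_tool(
  steps=[
    [1, 0, 0, -2, 0],
    [1, 0, 0, -2, 0],
    [1, 0, 0, -2, 0],
    [1, 0, 0, -1, 0],
    [1, 0, 0, -1, 0],
    [1, 0, 0, 0, 0],
    [1, 0, 0, 0, 0],
    [1, 0, 0, 0, 0],
  ],
)

```text
clock: 15.57
position: [0.6399, 0.0456, 0.0173]
ee_rot: [0.838, 3.028, 0.0]
force: [-0.9, -0.1, -2.9]
width: 0.369
gripper_force: 25.0
```

Call:
drive_tool(
  steps=[
    [1, 0, 0, -0.7, 0],
    [1, 0, 0, 0, 0],
    [1, 0, 0, 0, 0],
    [1, 0, 0, 0, 0],
  ],
)

```text
clock: 15.9
position: [0.64, 0.0457, 0.0167]
ee_rot: [0.838, 3.028, 0.0]
force: [0.5, -0.2, -0.5]
width: 0.37
gripper_force: 25.0
```

Call:
drive_tool(
  steps=[
    [0.58, 0, 0, 0, 0],
    [0.5, 0, 0, 0, 0],
    [0.4, 0, 0, 0, 0],
    [0.2, 0, 0, 0, 0],
    [0, 0, 0, 0, 0],
    [0, 0, 0, 0, 0],
    [0, 0, 0, 0, 0],
    [0, 0, 0, 0, 0],
    [0, 0, 0, 0, 0],
    [0, 0, 0, 0, 0],
  ],
)

```text
clock: 16.73
position: [0.6399, 0.0457, 0.0166]
ee_rot: [0.838, 3.028, 0.0]
force: [0.5, 0.8, -0.4]
width: 0.985
gripper_force: 0.0
```

Call:
drive_tool(
  steps=[
    [0, 0, 0, 5, 0],
    [0, 0, 0, 15, 0],
    [0, 0, 0, 30, 0],
    [0, 0, 0, 35, 0],
    [0, 0, 0, 35, 0],
    [0, 0, 0, 35, 0],
    [0, 0, 0, 35, 0],
    [0, 0, 0, 20, 0],
    [0, 0, 0, 0, 0],
    [0, 0, 0, 0, 0],
    [0, 0, 0, 0, 0],
    [0, 0, 0, 0, 0],
  ],
)

```text
clock: 17.73
position: [0.639, 0.0457, 0.2252]
ee_rot: [-0.837, -3.026, 0.001]
force: [-0.1, 0.6, -0.3]
width: 1.0
gripper_force: 0.0
```

Run:
```python
from cell import observe,get_image
import cv2
print(observe()["clock"]);cv2.imwrite("pics/w5.png",get_image("wrist")["image"][:,:,::-1])
```

```text
17.7333
```

View pics/w5.png

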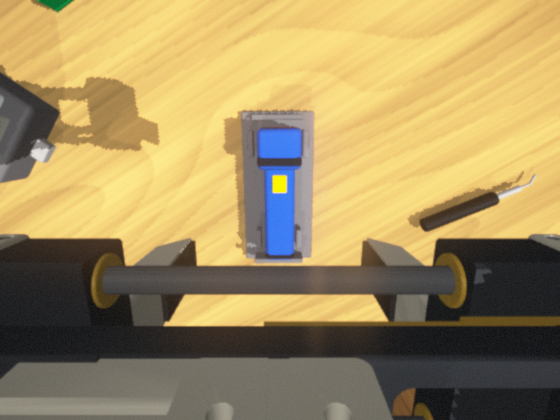

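The scanner (280,190) is seated in its cradle exactly as found, and the gripper is clear.

```bash
python3 -c "
from cell import arm
print(arm.sign_off())"
```

```text
the job is handed in; nothing more can be done
None
```

I aimed the scanner at the rack label and then the large dispenser's label, holding each for over two seconds, then set it back flat in its cradle and handed the job in at about 18 s; the sign-off returned no verdict.

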